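# Slide the thin drilling template off its stand and set it on the jig pin

## Task

The thin metal drilling template lies flush in its stand, where there is nothing to get hold of. Pressing lightly on its top, slide it out over the open edge of the stand until about a third of it (roughly 50 mm) juts out while it still lies level there, then take it by the part that juts out, lift it off and put it down on the blue jig: its hole right down over the steel pin, the template flat on the block and lying along it. Don't drop or tip the template, and leave the red pot, the jar, the tape measure and the screwdriver where they are.

Things in the scene. Friction and masses are not known exactly. Their poses are not given: they have to be found in the camera images.
- stand: fixed wooden stand, 174 x 92 x 48 mm: a board on two cross feet. Its shallow tray (floor 45 mm above the origin, 64 mm wide) has 3 mm high strips at both sides and at the +x end, and is open at the -x end, which faces the robot to within about 20 degrees. Origin underneath, 4 mm above z = 0; z up; tray floor from x = -80 mm (open edge) to +81 mm
- stand_edge (a point): middle of the tray's open edge, on the tray floor (49 mm above z = 0); axes as the stand, so the template slides out towards -x. Outside the edge and under it there is only the worktop (front foot set back 23 mm)
- template: loose aluminium plate 150 x 60 x 3 mm, 60 to 130 g, with dark dots and one round 16 mm hole. Origin at the centre of its underside; x along its length, hole at x = +50 mm; z up. At first it lies in the tray, x as the stand's x, 2 mm play at either side, top flush with the strips. A shut gripper pressing it down with 5 to 15 N drags it along; over 50 N on the stand is too hard
- template_hole (a point): centre of the template's hole, on the underside; axes as the template
- template_end (a point): middle of the template's end edge opposite the hole (template x = -75 mm), on the underside: this end slides out of the stand
- jig: fixed jig: blue block 110 x 54 mm, 30 mm high, narrower than the template, on a dark foot plate 70 x 84 x 8 mm, with an upright steel pin. Origin under the pin, 4 mm above z = 0; block from x = -75 to +35 mm; +x points away from the robot to within about 20 degrees; z up. The template belongs with its hole on the pin, its x along the jig's x, its plain end jutting 50 mm out at -x
- jig_pin (a point): foot of the pin, on top of the block (34 mm above z = 0; the worktop is a sheet at 4 mm right of centre, bare at 0 left); axes as the jig. The pin is 12 mm thick and 24 mm tall, its top 7 mm tapered to 5 mm
- red_pot: small red and white round pot, 58 mm across and 50 mm high, a bystander; origin at the centre of its underside
- jar: spice-size jar with yellow lid, 42 mm across and 96 mm high, a bystander; origin at the centre of its underside
- measure: black and yellow tape measure, 35 x 70 x 60 mm, a bystander; origin at the centre of its underside
- green_driver: screwdriver with green handle, 26 x 172 x 23 mm, lying, a bystander; origin at the centre of its underside, its length along y
There are look-alikes about, which are no part of the job. Of the things that look like the template, the larger one is meant.

How it is judged:
By the outcome, as a careful person would: the job done as asked, in the order asked, and still so for the second after the job is handed in, with the robot touching nothing.
It also fails if it takes over 64 s, if anything falls off the work surface, if the arm or the gripper's body presses on something with over 40 N, if the wrist force passes 120 N, or if a joint passes its speed limit or range.

## Robot

A 7-joint arm with a two-finger parallel gripper is mounted at the origin on a cart in front of the work surface, level with it; the furniture and walls round the work are solid. World frame = base frame: x ahead of the robot, y to its left, z up, the work surface at z = 0. Lengths are in m, angles in degrees, forces in N, time in s.
With the tool pointing down it reaches from about 0.425 to 0.875 m from the base axis. Payload 4.7 kg.
Tool frame: the origin (TCP) lies midway between the tips of the shut fingers; the grasp point (between the pads) lies 19 mm behind it; z points along the fingers, y is the line along which they close (so a half turn about z gives the same grasp; the last joint's range is limited). The gripper opens to 87 mm and grips with 3 to 60 N. Pads are 19 mm wide; open, the fingers measure 117 mm over their backs; the gripper's body (75 mm by 190 mm) begins 51 mm behind the grasp point.
Start: joints at [73.688, 18.392, -4.016, 83.108, 1.295, 78.541, -3.26], TCP at [0.191, -0.621, 0.223] pointing down, gripper open.
Joint ranges: [-163.93, 163.93], [-17.29, 119.83], [-79.2, 71.16], [3.27, 140.29], [-89.18, 269.18], [5.43, 117.66], [-154.24, 154.24]. Speed limits (degrees/s): [147.25, 147.25, 180, 180, 180, 180, 180].

## Interface

Orientations are given as [roll, pitch, yaw] about the fixed x, y, z axes, in that order (R = Rz(yaw) Ry(pitch) Rx(roll)).
In Python, from cell import env, viewer, boxes_of, masks_of gives the robot as it stands. The module is installed in compiled form; this text tells all that it offers.
- The arm moves only by the tool apply_moves, never from a script. Its argument "moves" is a list of rows, each a list of 7 numbers: the shift along the tool's x, y, z scaled (see below), then the turn, a rotation vector about the tool's x, y, z scaled (see below), then the opening, from 0 (shut) to 1 (fully open). A call has 1 to 20 rows; each row is the pose to reach, as a shift and turn from the pose commanded when the call began, along the tool's axes at that moment; what a row does not reach only later rows make up. The controller multiplies each number of a shift by 0.2 m and each number of a turn by 1.5 rad. A row lasts 1/10 s, in which the tool goes at most 50 mm and 8.59 degrees, less where a joint would pass 70% of its speed; a pose out of reach is approached as far as the arm can. A call with a number of a shift or a turn outside -1 to 1 is refused whole. A call with a gripper value outside its range is refused whole. The fingers move at their own pace and stop on an object; "grip_force" is the grip in N (left out, the last holds). Time passes only in rows, so rows that repeat a pose let the fingers close. It gives the time, the measured TCP pose, the force, the opening and the grip force at its end, in the units of the state.
- env.get_obs(): the state, without advancing time (a new reading comes with each control period).
- viewer.read_camera(name): name is "scene" or "top"; returns the picture (480x640x3 uint8, red, green, blue); there is no depth.
- viewer.get_calibration(name): a dict with "fov_y" (degrees; the focal length in pixels is half the picture's height over the tangent of half this angle, whatever the lens; pixels are square), "cx", "cy" (the principal point, pixels), "k1" (the pictures are not rectified: a ray, as slopes to the right and down, at radius r is drawn at 1 + k1 r^2 times it, then the intrinsics apply), "position" and "orientation" of the camera in the world. Camera axes: x right, y up, looking along -z (the intrinsics and any distortion apply to the point x, -y, -z); pixel columns grow to the right and rows downward; lengths in m; the calibration is good to about 2 mm. A picture is of the moment at which its call begins. get_calibration takes no time and is no camera call.
- env.sign_off(): hands the job in; it is judged then, once.
Trained networks look in the newest picture that a camera, given by its name, has taken for a name from the list of things; names that differ only in an ending like _2 or _b are one class to them, and where a whole thing is asked for, a point or a joint stands for the part that bears it (a point fixed in the world has none). Each returns a list of dicts, best first, with "conf" (0 to 1); they miss things now and then, are a little off and sometimes report something else, mostly with a low value. They report only what shows in the picture. A call takes as long as a camera call. They do not tell look-alikes from the thing itself.
- boxes_of(camera, target): "location" ([column, row] in pixels, amid what is visible of it).
- masks_of(camera, target): "pixels" (480x640 bool, what is visible of it) and "location" ([column, row] in pixels, amid what is visible of it).
The state is a dict: "time_s": time; "qpos": joint angles; "joint_velocities": joint speeds; "effort": joint torques, N m; "tool_pos": TCP position; "tool_rot": TCP orientation; "force": force on the tool from outside, world axes, zero at the start; "wrist_torque": the same for the moment, N m; "grip_width": finger opening in m; "grasp_force": force on a finger pad.
Only numpy, scipy, OpenCV 4.12 (cv2) and the standard library are available. Lean on these libraries where they do the work, as an engineer would, in place of code of your own. Each camera call takes 0.05 s, during which the arm holds its last target. There are 200 camera calls.

## Working session

There is one attempt and no reset: what is moved stays moved. The work goes in short steps, Python scripts to look and compute and a tool call to move; the robot and the scene stay as the last step left them, time stands still between calls to the robot, and variables do not carry over. Pictures are saved under pics/ and viewed, at most 10 in all, crops included, and the job is handed in when it is done.

Besides the shell and the picture viewer there is one more tool, called by a JSON object that holds its "api" and its "payload". apply_moves: Moves the arm, as the interface text tells. Shifts and turns lie within -1 to 1; 1 stands for 0.2 m of shift or 1.5 rad of turn. Its arguments: {"type":"object","properties":{"moves":{"type":"array","items":{"type":"array","items":{"type":"number","minimum":-1,"maximum":1}}},"grip_force":{"type":"number"}},"required":["moves"]}

```bash
mkdir -p pics; cat > h.py <<'E'
import numpy as np, cv2
from scipy.spatial.transform import Rotation as R
from cell import env, viewer, boxes_of, masks_of
def cal(n):
    c=viewer.get_calibration(n); f=240/np.tan(np.radians(c['fov_y'])/2)
    return c,f,np.array(c['position']),c['orientation']
def rot(o):
    o=np.array(o,float)
    if o.shape==(3,3): return o
    if o.shape==(4,): return None
    return R.from_euler('xyz',o,degrees=True).as_matrix()
def ray(n,p):
    c,f,P,o=cal(n); p=np.atleast_2d(np.array(p,float))
    d=np.c_[(p[:,0]-c['cx'])/f,(p[:,1]-c['cy'])/f]; s=d.copy()
    for _ in range(20): s=d/(1+c['k1']*(s**2).sum(1,keepdims=True))
    return P,np.c_[s[:,0],-s[:,1],-np.ones(len(s))]@rot(o).T
def onz(n,p,z):
    P,d=ray(n,p); return P+d*((z-P[2])/d[:,2])[:,None]
def proj(n,X):
    c,f,P,o=cal(n); q=(np.atleast_2d(X)-P)@rot(o); s=np.c_[q[:,0],-q[:,1]]/-q[:,2:]
    s=s*(1+c['k1']*(s**2).sum(1,keepdims=True)); return s*f+[c['cx'],c['cy']]
def shot(n,name):
    im=viewer.read_camera(n); cv2.imwrite('pics/'+name,im[:,:,::-1]); return im
E
python3 - <<'E'
from h import *
for n in('scene','top'):
    print(viewer.get_calibration(n)); shot(n,n+'0.png')
    for t in('template','template_hole','stand','stand_edge','jig','jig_pin','red_pot','jar','measure','green_driver'):
        print(n,t,[(np.round(b['location']),round(b['conf'],2)) for b in boxes_of(n,t)[:4]])
print(env.get_obs())
E
```

```text
{'fov_y': 43.77424724231861, 'cx': 318.5665772086969, 'cy': 247.03814602478138, 'k1': 0.010494040524964283, 'position': array([ 0.63366002, -1.3915286 ,  0.94108462]), 'orientation': array([55.90537535, -0.68784892,  3.95076097])}
scene template [(array([331., 239.]), 0.84), (array([301., 223.]), 0.78)]
scene template_hole [(array([334., 239.]), 0.6)]
scene stand [(array([338., 247.]), 0.59)]
scene stand_edge [(array([340., 245.]), 0.71)]
scene jig [(array([326., 198.]), 0.72), (array([252., 302.]), 0.43)]
scene jig_pin [(array([323., 196.]), 0.57)]
scene red_pot [(array([381., 222.]), 0.91)]
scene jar [(array([388., 268.]), 0.83)]
scene measure [(array([252., 303.]), 0.83), (array([340., 248.]), 0.71)]
scene green_driver [(array([214., 364.]), 0.73)]
{'fov_y': 53.36949211301194, 'cx': 314.210548223267, 'cy': 241.4222651661237, 'k1': -0.04882583421921236, 'position': array([ 0.33315693, -0.0973796 ,  1.36652592]), 'orientation': array([  9.7148836 ,  -0.50830418, -88.45397306])}
top template [(array([240., 261.]), 0.92), (array([287., 229.]), 0.77)]
top template_hole [(array([238., 2
[... 472 characters left out ...]
s': 1.1, 'qpos': array([73.68735437, 18.39218898, -4.01603771, 83.10906568,  1.29568984,
       78.53937383, -3.26042935]), 'joint_velocities': array([-0.03352068,  0.01986013,  0.03907019, -0.00798399, -0.03217506,
        0.00692625, -0.04105708]), 'effort': array([-7.02498546e-04, -4.91110075e+01, -4.03245790e-01, -3.12775469e+01,
       -6.37279451e-02,  3.37131915e-02,  1.01090063e-05]), 'tool_pos': array([ 0.19132135, -0.62122443,  0.22257022]), 'tool_rot': array([1.79995458e+02, 3.41349889e-03, 1.71211238e+01]), 'force': array([-0.08168465,  0.18947481, -0.1499048 ]), 'wrist_torque': array([-0.00219786,  0.00463651,  0.00451864]), 'grasp_force': 0.0, 'grip_width': 0.08668071111523012}
```

```bash
python3 - <<'E'
import cv2
a=cv2.imread('pics/top0.png')[120:340,140:420]; cv2.imwrite('pics/tz.png',cv2.resize(a,None,fx=2.7,fy=2.7,interpolation=cv2.INTER_CUBIC))
a=cv2.imread('pics/scene0.png')[150:400,160:450]; cv2.imwrite('pics/sz.png',cv2.resize(a,None,fx=2.4,fy=2.4,interpolation=cv2.INTER_CUBIC))
E
```

```text
(no output)
```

View pics/tz.png

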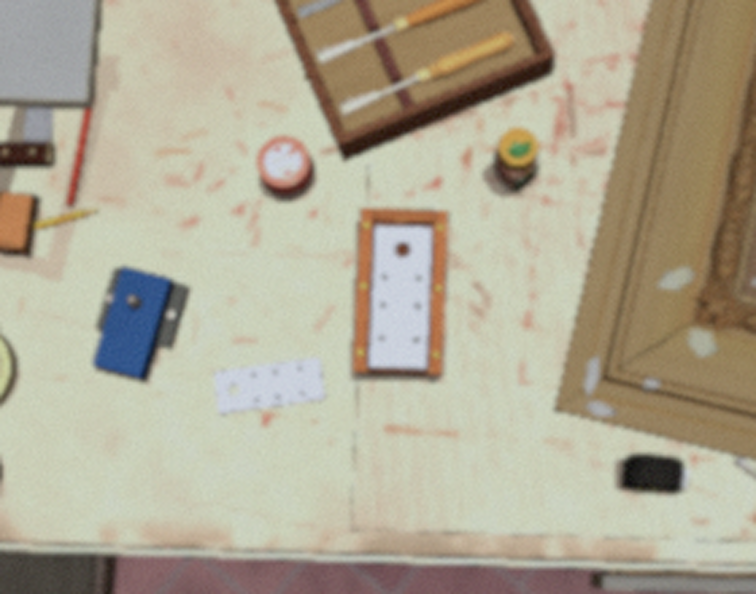

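View pics/sz.png

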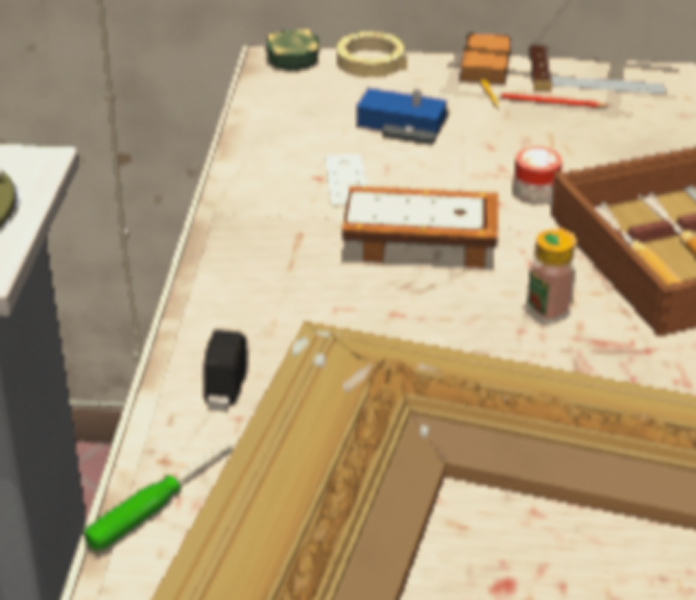

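Top view: template in stand around px (288,230) with hole at (289,212) on the far side. The jig is at (190,237) with its pin near (189,231). The loose small plate at (240,261) is the look-alike. Red pot (246,182) and jar (331,175) sit to the right of and beyond the stand.

```bash
cat >> h.py <<'E'
from scipy.optimize import minimize
def rectpts(L,W,cx=0,cy=0):
    return np.array([[cx-L/2,cy-W/2],[cx+L/2,cy-W/2],[cx+L/2,cy+W/2],[cx-L/2,cy+W/2]])
def fitrect(n,mask,z,L,W,x0):
    """rectangle L x W at height z, IoU fit with soft mask (4x upsampled)"""
    m=cv2.GaussianBlur(mask.astype(np.float32),(3,3),0)
    def f(v):
        c,s=np.cos(v[2]),np.sin(v[2]); P=rectpts(L,W)@np.array([[c,s],[-s,c]])+v[:2]
        q=proj(n,np.c_[P,np.full(4,z)]); b=np.zeros((480,640),np.uint8)
        cv2.fillPoly(b,[np.round(q*256).astype(np.int32)],255,cv2.LINE_AA,8)
        b=cv2.GaussianBlur(b.astype(np.float32)/255,(3,3),0); return ((b-m)**2).sum()
    r=min((minimize(f,[*x0[:2],a],method='Nelder-Mead',options=dict(initial_simplex=[[x0[0],x0[1],a],[x0[0]+.01,x0[1],a],[x0[0],x0[1]+.01,a],[x0[0],x0[1],a+.15]],xatol=1e-5,fatol=1e-3)) for a in (x0[2]-.15,x0[2],x0[2]+.15)),key=lambda r:r.fun)
    return r.x,r.fun,m.sum()
E
python3 - <<'E'
from h import *
im={n:viewer.read_camera(n) for n in('top','scene')}
for t in('template','stand','jig','jig_pin'):
    for n in im:
        for k,b in enumerate(masks_of(n,t)[:3]):
            m=b['pixels'];r=cv2.minAreaRect(np.argwhere(m)[:,::-1].astype(np.float32))
            print(n,t,round(b['conf'],2),np.round(b['location'],1),m.sum(),[np.round(x,1) for x in r])
            np.save(f'm_{n}_{t}_{k}.npy',m)
# colour masks, top
i=im['top'].astype(int); hsv=cv2.cvtColor(im['top'],cv2.COLOR_RGB2HSV)
blue=((hsv[...,0]>100)&(hsv[...,0]<125)&(hsv[...,1]>140)).astype(np.uint8)
_,_,st,ce=cv2.connectedComponentsWithStats(blue); print([(s,c) for s,c in zip(st.tolist(),ce) if 300<s[4]<5000])
for p in [(289,225),(283,235),(289,212),(280,200)]: print(p,im['top'][p[1],p[0]])
E
```

```text
top template 0.78 [288.4 229.8] 1185 [array([288.3, 229.5]), array([23.3, 52.8]), np.float64(3.0)]
top template 0.57 [239.1 263.3] 625 [array([239.5, 262.5]), array([16.2, 39.8]), np.float64(82.9)]
scene template 0.74 [302.5 225.5] 236 [array([303.8, 224.4]), array([20.3, 14.6]), np.float64(82.9)]
scene template 0.56 [328.2 236.1] 638 [array([332.7, 237.7]), array([55.2, 12.4]), np.float64(2.7)]
top stand 0.72 [289.2 213.6] 927 [array([288.2, 227.5]), array([33., 62.]), np.float64(2.0)]
scene stand 0.86 [341.3 245.2] 752 [array([335.4, 243.5]), array([62.2, 30.9]), np.float64(5.2)]
top jig 0.96 [191.5 238. ] 1046 [array([190.3, 240.3]), array([30.2, 39.1]), np.float64(15.9)]
scene jig 0.84 [324.3 198.2] 732 [array([326.3, 197.4]), array([39.2, 22.9]), np.float64(11.3)]
top jig_pin 0.91 [189.2 236.6] 1027 [array([191.1, 240.3]), array([30.2, 39. ]), np.float64(16.7)]
top jig_pin 0.56 [328.7 179.1] 317 [array([331. , 179.5]), array([23., 16.]), np.float64(90.0)]
scene jig_pin 0.87 [326.9 197.9] 652 [array([326.3, 198.1]), array([37.5, 20.4]), np.float64(11.3)]
[([176, 220, 27, 39, 627], array([189.01116427, 239.83732057]))]
(289, 225) [205 211 222]
(283, 235) [204 211 220]
(289, 212) [104  60  43]
(280, 200) [157 101  67]
```

```bash
cat > fit.py <<'E'
from h import *
def quadT(v,pts):
    c,s=np.cos(v[2]),np.sin(v[2]); return np.c_[pts[:,:2]@np.array([[c,s],[-s,c]])+v[:2],pts[:,2]]
def fit(n,mask,pts,x0):
    """hull of pts (local x,y; world z) at pose v fits mask"""
    m=cv2.GaussianBlur(mask.astype(np.float32),(3,3),0)
    def f(v):
        q=proj(n,quadT(v,pts)); b=np.zeros((480,640),np.uint8)
        h=cv2.convexHull(np.round((q)*256).astype(np.int32)); cv2.fillPoly(b,[h],255,cv2.LINE_AA,8)
        return ((cv2.GaussianBlur(b.astype(np.float32)/255,(3,3),0)-m)**2).sum()
    best=None
    for a in(-.25,0,.25):
        s=np.array([x0]*4,float); s[:,2]+=a; s[1,0]+=.01; s[2,1]+=.01; s[3,2]+=.15
        r=minimize(f,s[0],method='Nelder-Mead',options=dict(initial_simplex=s,xatol=1e-5,fatol=1e-3,maxiter=400))
        if best is None or r.fun<best.fun: best=r
    return best.x,best.fun,m.sum()
def box(x0,x1,y0,y1,zs): return np.array([[x,y,z] for z in zs for x in(x0,x1) for y in(y0,y1)])
TPL=box(-.075,.075,-.03,.03,[0.052]); STAND=box(-.087,.087,-.046,.046,[.052]); JIG=box(-.075,.035,-.027,.027,[.034,.012])
def tplmask(im,cx,cy,r=45):
    i=im.astype(int); m=((i[...,2]>i[...,0]+4)&(i[...,2]>140)).astype(np.uint8)
    w=np.zeros_like(m); w[cy-r:cy+r,cx-r:cx+r]=1; m*=w
    n,l,st,_=cv2.connectedComponentsWithStats(m); k=1+np.argmax(st[1:,4]); m=(l==k).astype(np.uint8)
    return m
E
python3 - <<'E'
from fit import *
im=viewer.read_camera('top'); sc=viewer.read_camera('scene')
hole=onz('top',[[289,212.3]],.052)[0]; print('hole rough',hole)
m=tplmask(im,289,230); print(m.sum())
cs,_=cv2.findContours(m,cv2.RETR_EXTERNAL,cv2.CHAIN_APPROX_NONE); cv2.drawContours(m,cs,-1,1,-1)
v,f,s=fit('top',m,TPL,[*onz('top',[[288.3,229.5]],.052)[0,:2],0]); print('tpl',v[:2],np.degrees(v[2]),f,s)
print('pred hole px',proj('top',quadT(v,np.array([[.05,0,.052]]))))
hsv=cv2.cvtColor(im,cv2.COLOR_RGB2HSV); st=((hsv[...,0]<13)&(hsv[...,1]>110)).astype(np.uint8); w=np.zeros_like(st); w[190:270,265:312]=1
st=st*w|m; st=cv2.morphologyEx(st,cv2.MORPH_CLOSE,np.ones((3,3)))
x,f,s=fit('top',st,box(-.087,.087,-.046,.046,[.052,.037]),v); print('stand',x[:2],np.degrees(x[2]),f,s)
for n,i in(('top',im),('scene',sc)):
    hsv=cv2.cvtColor(i,cv2.COLOR_RGB2HSV); b=((hsv[...,0]>100)&(hsv[...,0]<125)&(hsv[...,1]>140)).astype(np.uint8)
    _,l,q,ce=cv2.connectedComponentsWithStats(b); c0=[190,237] if n=='top' else [326,198]
    k=min((k for k in range(1,len(q)) if q[k,4]>150),key=lambda k:np.hypot(*(ce[k]-c0)))
    b=cv2.morphologyEx((l==k).astype(np.uint8),cv2.MORPH_CLOSE,np.ones((5,5)))
    z,f,s=fit(n,b,JIG,[*onz(n,[ce[k]],.03)[0,:2],.0]); print('jig',n,z[:2],np.degrees(z[2]),f,s)
    print('pin top px',proj(n,[[z[0],z[1],.058]]),'foot',proj(n,[[z[0],z[1],.034]]))
    np.save(f'jig_{n}.npy',z)
t=[]
i=sc.astype(int); m=tplmask(sc,331,239,30)
cs,_=cv2.findContours(m,cv2.RETR_EXTERNAL,cv2.CHAIN_APPROX_NONE); cv2.drawContours(m,cs,-1,1,-1)
u,f,s=fit('scene',m,TPL,v); print('tpl scene',u[:2],np.degrees(u[2]),f,s)
a=cv2.resize(im[210:260,165:215],None,fx=8,fy=8,interpolation=cv2.INTER_CUBIC)
b=cv2.resize(sc[170:220,300:350],None,fx=8,fy=8,interpolation=cv2.INTER_CUBIC)
cv2.imwrite('pics/jz.png',np.hstack([a,b])[:,:,::-1])
E
```

```text
hole rough [ 0.63976962 -0.02959531  0.052     ]
1037
tpl [ 0.59103199 -0.02809513] -0.22966268644530363 58.25636672973633 1062.0
pred hole px [[288.55590692 211.85134934]]
stand [ 0.59809762 -0.02791489] 0.8726778762675507 237.70272827148438 1740.0
jig top [0.57584987 0.25154213] -8.279040125545427 131.7764892578125 659.0
pin top px [[187.54275154 231.35671923]] foot [[189.66731654 232.95604108]]
jig scene [0.57789329 0.25006168] -0.013820755609268005 96.48683166503906 398.0
pin top px [[333.6631639  186.35904691]] foot [[333.46196914 193.15296556]]Traceback (most recent call last):
  File "<stdin>", line 20, in <module>
  File "fit.py", line 22, in tplmask
    n,l,st,_=cv2.connectedComponentsWithStats(m); k=1+np.argmax(st[1:,4]); m=(l==k).astype(np.uint8)
                                                      ~~~~~~~~~^^^^^^^^^^
    return _wrapfunc(a, 'argmax', axis=axis, out=out, **kwds)
    return bound(*args, **kwds)
ValueError: attempt to get argmax of an empty sequence
```

```bash
python3 - <<'E'
import cv2,numpy as np
im=cv2.imread('pics/top0.png');sc=cv2.imread('pics/scene0.png')
a=cv2.resize(im[212:262,165:215],None,fx=8,fy=8,interpolation=cv2.INTER_CUBIC)
b=cv2.resize(sc[173:223,300:350],None,fx=8,fy=8,interpolation=cv2.INTER_CUBIC)
cv2.imwrite('pics/jz.png',np.hstack([a,b]))
h=cv2.cvtColor(im,cv2.COLOR_BGR2HSV)
for r in range(218,262,4): print(r,[tuple(map(int,h[r,c])) for c in range(174,206,4)])
print()
h=cv2.cvtColor(sc,cv2.COLOR_BGR2HSV)
for r in range(184,212,4): print(r,[tuple(map(int,h[r,c])) for c in range(306,350,4)])
E
```

```text
218 [(35, 29, 203), (36, 26, 204), (38, 28, 199), (54, 15, 169), (35, 29, 201), (38, 30, 210), (36, 30, 205), (34, 30, 205)]
222 [(38, 27, 209), (37, 27, 205), (50, 14, 111), (108, 172, 132), (108, 164, 135), (109, 139, 141), (107, 57, 148), (48, 17, 183)]
226 [(39, 26, 207), (40, 28, 204), (109, 61, 100), (108, 166, 135), (108, 167, 131), (108, 158, 139), (108, 163, 138), (109, 159, 82)]
230 [(39, 28, 208), (35, 26, 178), (111, 96, 136), (110, 127, 133), (115, 30, 101), (108, 158, 139), (108, 169, 136), (109, 80, 54)]
234 [(41, 27, 208), (33, 20, 117), (109, 157, 135), (108, 166, 134), (111, 130, 100), (108, 160, 142), (108, 159, 133), (30, 13, 101)]
238 [(39, 30, 207), (111, 34, 98), (108, 169, 133), (109, 158, 137), (108, 171, 136), (108, 163, 138), (108, 155, 97), (21, 15, 118)]
242 [(31, 28, 203), (109, 108, 127), (108, 162, 134), (108, 161, 138), (107, 165, 136), (109, 160, 143), (115, 92, 61), (42, 14, 94)]
246 [(41, 25, 207), (108, 147, 139), (108, 160, 139), (108, 160, 140), (108, 153, 143), (109, 160, 137), (105, 8, 62), (39, 21, 86)]
250 [(42, 24, 192), (108, 157, 141), (1
[... 892 characters left out ...]
96 [(22, 44, 233), (107, 155, 87), (107, 166, 95), (107, 171, 103), (106, 177, 134), (106, 178, 142), (106, 180, 156), (106, 177, 160), (106, 179, 160), (107, 177, 154), (17, 33, 122)]
200 [(22, 43, 234), (107, 155, 87), (106, 169, 86), (107, 166, 86), (107, 155, 87), (107, 164, 84), (107, 162, 85), (107, 166, 86), (107, 165, 91), (106, 169, 77), (18, 55, 205)]
204 [(22, 40, 235), (21, 48, 220), (16, 45, 169), (12, 22, 118), (35, 16, 98), (40, 15, 101), (16, 25, 150), (105, 34, 91), (107, 76, 87), (113, 39, 78), (22, 44, 233)]
208 [(23, 37, 235), (22, 43, 234), (22, 43, 235), (21, 46, 232), (19, 55, 199), (19, 51, 159), (21, 44, 109), (20, 22, 69), (35, 22, 71), (21, 49, 220), (22, 44, 234)]
```

View pics/jz.png

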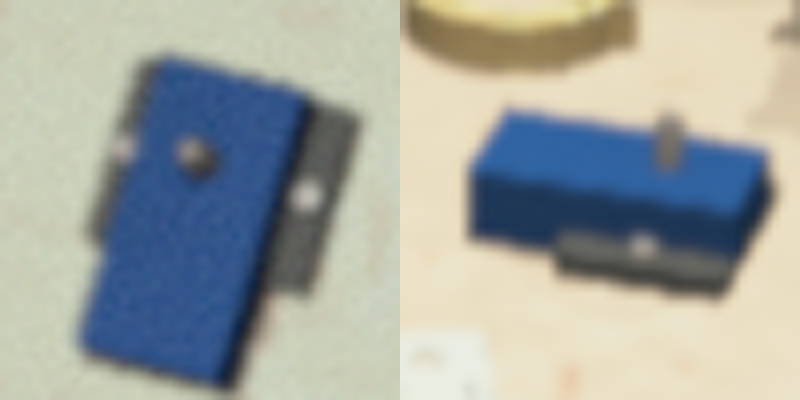

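Left (top view): the blue block is turned about -14°. Pin top is near px (188.5,231), foot near (190.4,232.4). Right (scene view): pin at px (333,191), block lying along it. I'm refining the fits with these.

```bash
cat > fit2.py <<'E'
from fit import *
def level(n,im,sel,val,thr_side,box_):
    pass
def jigfit(n,im,x0):
    hsv=cv2.cvtColor(cv2.GaussianBlur(im,(3,3),0),cv2.COLOR_RGB2HSV).astype(int)
    b=((hsv[...,0]>98)&(hsv[...,0]<122)&(hsv[...,1]>85)&(hsv[...,2]>(95 if n=='top' else 122))).astype(np.uint8)
    c=proj(n,[[x0[0]-.02,x0[1],.034]])[0].astype(int); w=np.zeros_like(b); w[c[1]-32:c[1]+32,c[0]-32:c[0]+32]=1; b*=w
    b=cv2.morphologyEx(b,cv2.MORPH_CLOSE,np.ones((5,5))); cs,_=cv2.findContours(b,cv2.RETR_EXTERNAL,cv2.CHAIN_APPROX_NONE)
    b[:]=0; cv2.drawContours(b,[max(cs,key=cv2.contourArea)],-1,1,-1)
    return fit(n,b,box(-.075,.035,-.027,.027,[.034]),x0)
def tplfit(n,im,x0,z=.052):
    i=cv2.GaussianBlur(im,(3,3),0).astype(int); m=(i.min(2)>(150 if n=='top' else 175)) & (i[...,2]>i[...,0]-(2 if n=='top' else 15))
    c=proj(n,[[x0[0],x0[1],z]])[0].astype(int); w=np.zeros(m.shape,np.uint8); w[c[1]-45:c[1]+45,c[0]-45:c[0]+45]=1
    k,l,st,ce=cv2.connectedComponentsWithStats(m.astype(np.uint8)*w); j=l[c[1],c[0]]
    m=(l==j).astype(np.uint8); cs,_=cv2.findContours(m,cv2.RETR_EXTERNAL,cv2.CHAIN_APPROX_NONE); cv2.drawContours(m,cs,-1,1,-1)
    P=TPL.copy(); P[:,2]=z; return fit(n,m,P,x0)
E
python3 - <<'E'
from fit2 import *
im={n:cv2.imread(f'pics/{n}0.png')[:,:,::-1].copy() for n in('top','scene')}
for n in im:
    v,f,s=jigfit(n,im[n],[.578,.25,-.24]); print('jig',n,v[:2].round(4),np.degrees(v[2]).round(2),f,s,proj(n,[[*v[:2],.058],[*v[:2],.034]]).round(1))
    v,f,s=tplfit(n,im[n],[.591,-.028,0]); print('tpl',n,v[:2].round(4),np.degrees(v[2]).round(2),f,s)
    print('hole px',proj(n,quadT(v,np.array([[.05,0,.05]]))).round(1))
for p,q in (((188.5,231),'top'),((333,187.5),'scene')): print('pintop',q,onz(q,[p],.058))
# hole centroid
for n,c in(('top',(289,212)),('scene',(352,238))):
    g=im[n].astype(int).min(2); r=g[c[1]-5:c[1]+6,c[0]-7:c[0]+8]; w=np.clip(165-r,0,None); yy,xx=np.mgrid[c[1]-5:c[1]+6,c[0]-7:c[0]+8]
    h=[(w*xx).sum()/w.sum(),(w*yy).sum()/w.sum()]; print('hole',n,h,onz(n,[h],.05))
for b in ('red_pot','jar'): 
    print(b,onz('top',[boxes_of('top',b)[0]['location']],.05 if b=='red_pot' else .09))
# stand front edge profile along the axis (top)
for x in np.arange(.495,.53,.003): print(round(x,3),[im['top'][int(round(q[1])),int(round(q[0]))].tolist() for q in proj('top',[[x,-.028,.05],[x,-.068,.05]])])
E
```

```text
jig top [0.5766 0.25  ] -13.54 39.646766662597656 682.0 [[188.1 231.1]
 [190.2 232.7]]
tpl top [ 0.5911 -0.028 ] -0.17 63.599796295166016 1056.0
hole px [[288.5 212. ]]
jig scene [0.5753 0.2436] -19.28 31.184322357177734 254.0 [[332.7 187.3]
 [332.5 194.1]]
tpl scene [ 0.5952 -0.0393] 16.72 306336.0625 307200.0
hole px [[352.6 237.9]]
pintop top [[0.57693855 0.24892995 0.058     ]]
pintop scene [[0.57620413 0.24247087 0.058     ]]
hole top [np.float64(288.67496339677894), np.float64(211.95680819912153)] [[ 0.64120407 -0.0285379   0.05      ]]
hole scene [np.float64(351.1516587677725), np.float64(238.00947867298578)] [[ 0.63908533 -0.02595722  0.05      ]]
red_pot [[0.72023693 0.09609323 0.05      ]]
jar [[ 0.72106426 -0.14540108  0.09      ]]
0.495 [[202, 207, 189], [201, 206, 184]]
0.498 [[205, 206, 187], [203, 210, 189]]
0.501 [[187, 189, 171], [194, 199, 179]]
0.504 [[150, 147, 134], [167, 165, 148]]
0.507 [[111, 103, 93], [120, 99, 82]]
0.51 [[89, 69, 60], [147, 99, 72]]
0.513 [[100, 75, 68], [169, 109, 68]]
0.516 [[147, 138, 140], [178, 111, 71]]
0.519 [[186, 188, 198], [176, 110, 70]]
0.522 [[205, 210, 222], [177, 111, 70]]
0.525 [[203, 209, 222], [179, 119, 76]]
0.528 [[204, 210, 220], [173, 138, 80]]
```

```bash
cat >> h.py <<'E'
def go(pos,yaw,frm=None):
    """scaled shift/turn from commanded (or measured) pose (pos,rpy) to pos, tool down with yaw"""
    if frm is None:
        o=env.get_obs(); frm=(o['tool_pos'],o['tool_rot'])
    A=R.from_euler('xyz',frm[1],degrees=True); B=R.from_euler('xyz',[180,0,yaw],degrees=True)
    return np.round(A.inv().apply(np.array(pos)-frm[0])/.2,4),np.round((A.inv()*B).as_rotvec()/1.5,4)
E
python3 - <<'E'
from h import *
s,t=go([.611,-.028,.12],0); print(s,t)
E
```

```text
[ 2.8786 -2.2171  0.5126] [0.     0.     0.1992]
```

{"api": "apply_moves", "payload": {"moves": [[0.1, -0.08, -0.25, 0, 0, 0, 0], [0.3, -0.24, -0.4, 0, 0, 0, 0], [0.5, -0.38, -0.4, 0, 0, 0, 0], [0.7, -0.54, -0.4, 0, 0, 0, 0], [0.9, -0.69, -0.4, 0, 0, 0, 0], [1, -0.77, -0.4, 0, 0, 0, 0]]}}

```text
time_s: 2.4
tool_pos: [0.3393, -0.4122, 0.3032]
tool_rot: [179.9, -0.1, 17.3]
force: [0.2, -0.2, 0.6]
grip_width: 0.0471
grasp_force: 0.0
```

{"api": "apply_moves", "payload": {"moves": [[0.2, -0.15, 0, 0, 0, 0, 0], [0.4, -0.31, 0, 0, 0, 0, 0], [0.6, -0.46, 0, 0, 0, 0, 0], [0.8, -0.62, 0, 0, 0, 0, 0], [1, -0.77, 0, 0, 0, 0, 0], [1, -0.77, 0, 0, 0, 0, 0]]}}

```text
time_s: 3.0
tool_pos: [0.4868, -0.2009, 0.3031]
tool_rot: [-179.9, -0.2, 17.8]
force: [0.7, 0.0, -0.5]
grip_width: 0.0027
grasp_force: 0.0
```

```bash
python3 - <<'E'
from h import *
o=env.get_obs(); print(o['tool_pos'],o['tool_rot'],o['time_s'],o['force'],o['grip_width'])
print(go([.611,-.028,.09],0))
E
```

```text
[ 0.48682661 -0.20087192  0.30307938] [-179.88917719   -0.2001826    17.84995909] 3.0 [ 0.67360183  0.03136322 -0.51439816] 0.0026713845765208018
(array([ 0.8522, -0.6304,  1.0696]), array([-0.0016, -0.0021,  0.2077]))
```

{"api": "apply_moves", "payload": {"moves": [[0.2, -0.15, 0.1, 0, 0, 0.1, 0], [0.4, -0.3, 0.25, 0, 0, 0.2, 0], [0.6, -0.45, 0.45, 0, 0, 0.2, 0], [0.8, -0.6, 0.65, 0, 0, 0.2, 0], [0.865, -0.64, 0.85, 0, 0, 0.2, 0], [0.865, -0.64, 1, 0, 0, 0.2, 0], [0.865, -0.64, 1, 0, 0, 0.2, 0], [0.865, -0.64, 1, 0, 0, 0.2, 0]]}}

```text
time_s: 3.8
tool_pos: [0.6087, -0.0357, 0.1]
tool_rot: [-180.0, 0.3, -0.0]
force: [0.0, -0.0, 0.6]
grip_width: 0.0005
grasp_force: 0.0
```

```bash
python3 - <<'E'
from h import *
o=env.get_obs(); print(o['tool_pos'],o['tool_rot'],o['time_s'],o['force'],o['grip_width'])
print(go([.611,-.028,.052],0))
E
```

```text
[ 0.6087357  -0.03569069  0.09997574] [-1.79958571e+02  3.15359909e-01 -5.84499985e-03] 3.8 [ 0.00893915 -0.04582562  0.64770456] 0.0004617048062571427
(array([ 0.0126, -0.0383,  0.2398]), array([-0.0005,  0.0037, -0.0001]))
```

{"api": "apply_moves", "payload": {"moves": [[0.01, -0.035, 0.1, 0, 0.003, 0, 0], [0.01, -0.035, 0.18, 0, 0.003, 0, 0], [0.01, -0.035, 0.215, 0, 0.003, 0, 0], [0.01, -0.035, 0.225, 0, 0.003, 0, 0], [0.01, -0.035, 0.23, 0, 0.003, 0, 0], [0.01, -0.035, 0.235, 0, 0.003, 0, 0], [0.01, -0.035, 0.235, 0, 0.003, 0, 0]]}}

```text
time_s: 4.5
tool_pos: [0.613, -0.0291, 0.0561]
tool_rot: [180.0, -0.3, -0.1]
force: [0.0, -0.2, -0.1]
grip_width: 0.0005
grasp_force: 0.0
```

{"api": "apply_moves", "payload": {"moves": [[0, 0, 0.005, 0, 0, 0, 0], [0, 0, 0.005, 0, 0, 0, 0]]}}

```text
time_s: 4.7
tool_pos: [0.6126, -0.0289, 0.0546]
tool_rot: [180.0, -0.3, -0.1]
force: [-0.6, -0.6, -1.0]
grip_width: 0.0005
grasp_force: 0.0
```

{"api": "apply_moves", "payload": {"moves": [[0, 0, 0.005, 0, 0, 0, 0], [0, 0, 0.01, 0, 0, 0, 0], [0, 0, 0.01, 0, 0, 0, 0]]}}

```text
time_s: 5.0
tool_pos: [0.6127, -0.0288, 0.0527]
tool_rot: [180.0, -0.3, -0.1]
force: [-0.6, -0.1, 2.2]
grip_width: 0.0005
grasp_force: 1.0
```

{"api": "apply_moves", "payload": {"moves": [[0, 0, 0.005, 0, 0, 0, 0], [0, 0, 0.005, 0, 0, 0, 0]]}}

```text
time_s: 5.2
tool_pos: [0.6127, -0.0288, 0.0527]
tool_rot: [180.0, -0.3, -0.1]
force: [-2.8, -0.2, 7.2]
grip_width: 0.0004
grasp_force: 3.8
```

{"api": "apply_moves", "payload": {"moves": [[0, 0, 0.003, 0, 0, 0, 0], [-0.02, 0, 0.003, 0, 0, 0, 0], [-0.05, 0, 0.003, 0, 0, 0, 0], [-0.08, 0, 0.003, 0, 0, 0, 0], [-0.11, 0, 0.003, 0, 0, 0, 0], [-0.14, 0, 0.003, 0, 0, 0, 0], [-0.15, 0, 0.003, 0, 0, 0, 0], [-0.15, 0, 0.003, 0, 0, 0, 0]]}}

```text
time_s: 6.0
tool_pos: [0.5848, -0.0288, 0.0527]
tool_rot: [180.0, -0.6, -0.1]
force: [2.6, 0.3, 7.0]
grip_width: 0.0
grasp_force: 3.5
```

```bash
python3 - <<'E'
from h import *
im=shot('top','slide1.png')
a=cv2.resize(im[190:270,250:340],None,fx=7,fy=7,interpolation=cv2.INTER_CUBIC); cv2.imwrite('pics/s1.png',a[:,:,::-1])
c=[int(v) for v in proj('top',[[.55,-.028,.05]])[0]]
for x in np.arange(.455,.53,.004): print(round(x,3),[im[int(round(q[1])),int(round(q[0]))].tolist() for q in proj('top',[[x,-.028,.052],[x,-.068,.05]])])
E
```

```text
0.455 [[101, 98, 70], [92, 88, 61]]
0.459 [[102, 99, 67], [91, 88, 58]]
0.463 [[103, 100, 69], [89, 87, 58]]
0.467 [[101, 97, 65], [91, 90, 63]]
0.471 [[99, 98, 68], [88, 86, 56]]
0.475 [[101, 100, 69], [90, 87, 60]]
0.479 [[102, 100, 68], [89, 88, 58]]
0.483 [[102, 99, 70], [90, 88, 62]]
0.487 [[99, 94, 62], [90, 88, 60]]
0.491 [[103, 103, 69], [87, 85, 58]]
0.495 [[99, 96, 65], [88, 83, 60]]
0.499 [[101, 98, 67], [87, 84, 55]]
0.503 [[100, 96, 67], [86, 83, 55]]
0.507 [[102, 98, 67], [88, 82, 56]]
0.511 [[103, 99, 68], [83, 81, 55]]
0.515 [[102, 97, 67], [90, 86, 60]]
0.519 [[101, 97, 68], [85, 83, 56]]
0.523 [[101, 97, 67], [88, 87, 58]]
0.527 [[103, 99, 69], [85, 82, 58]]
```

```bash
python3 - <<'E'
from h import *
im=shot('scene','slide1s.png')
a=cv2.resize(im[195:285,280:400],None,fx=6,fy=6,interpolation=cv2.INTER_CUBIC); cv2.imwrite('pics/s1.png',a[:,:,::-1])
E
```

```text
(no output)
```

View pics/s1.png

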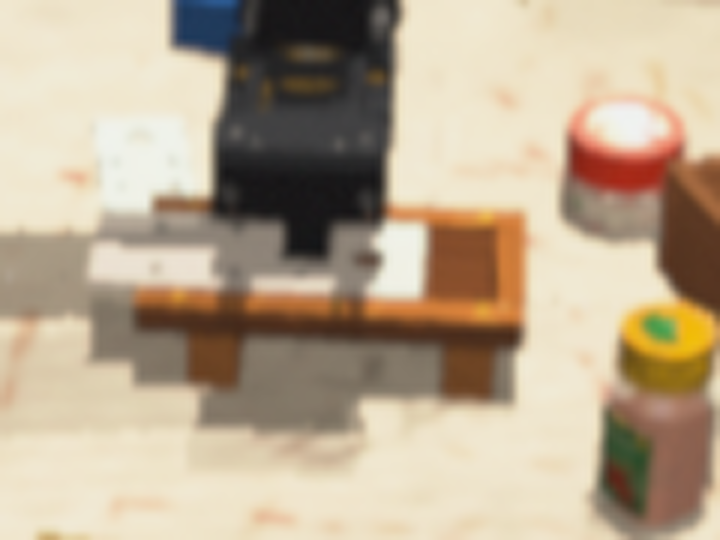

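Scene view: the plate is dragged out about 22 mm. Its end is near crop px (95,255) against the stand's edge at (140,290). Now 27 mm more.

{"api": "apply_moves", "payload": {"moves": [[-0.02, 0, 0, 0, 0, 0, 0], [-0.05, 0, 0, 0, 0, 0, 0], [-0.08, 0, 0, 0, 0, 0, 0], [-0.11, 0, 0, 0, 0, 0, 0], [-0.135, 0, 0, 0, 0, 0, 0], [-0.135, 0, 0, 0, 0, 0, 0], [-0.135, 0, 0, 0, 0, 0, 0]]}}

```text
time_s: 6.8
tool_pos: [0.5578, -0.0288, 0.0526]
tool_rot: [180.0, -0.5, -0.1]
force: [1.8, 0.1, 8.0]
grip_width: 0.0006
grasp_force: 4.2
```

{"api": "apply_moves", "payload": {"moves": [[0, 0, -0.03, 0, 0, 0, 0], [0, 0, -0.2, 0, 0, 0, 0], [0, 0.1, -0.4, 0, 0, 0, 0.5], [0, 0.4, -0.6, 0, 0, 0, 1], [-0.1, 0.7, -0.6, 0, 0, 0, 1], [-0.1, 0.95, -0.6, 0, 0, 0, 1], [-0.1, 0.95, -0.6, 0, 0, 0, 1], [-0.1, 0.95, -0.6, 0, 0, 0, 1]]}}

```text
time_s: 7.6
tool_pos: [0.5323, -0.2257, 0.17]
tool_rot: [179.9, -0.1, -0.6]
force: [-0.5, 1.0, 0.1]
grip_width: 0.0404
grasp_force: 0.0
```

```bash
python3 - <<'E'
from fit2 import *
im=shot('top','slide2.png'); sc=shot('scene','slide2s.png')
a=cv2.resize(im[195:275,255:345],None,fx=5,fy=5,interpolation=cv2.INTER_CUBIC)
b=cv2.resize(sc[200:280,290:380],None,fx=4.45,fy=5,interpolation=cv2.INTER_CUBIC); cv2.imwrite('pics/s2.png',np.hstack([a,b])[:,:,::-1])
v,f,s=tplfit('top',im,[.536,-.028,0]); print('tpl',v[:2].round(4),np.degrees(v[2]).round(2),f,s)
for x in np.arange(.446,.53,.004): print(round(x,3),[im[int(round(q[1])),int(round(q[0]))].tolist() for q in proj('top',[[x,-.028,.052],[x,-.068,.05]])])
o=env.get_obs(); print(o['tool_pos'],o['tool_rot'])
E
```

```text
tpl [ 0.5358 -0.028 ] 0.1 50.49188995361328 1107.0
0.446 [[215, 206, 182], [211, 204, 179]]
0.45 [[203, 176, 149], [209, 196, 172]]
0.454 [[175, 146, 124], [210, 204, 180]]
0.458 [[140, 121, 105], [214, 214, 188]]
0.462 [[195, 198, 209], [213, 214, 190]]
0.466 [[210, 218, 226], [211, 211, 187]]
0.47 [[212, 218, 226], [213, 213, 190]]
0.474 [[212, 218, 225], [213, 215, 191]]
0.478 [[214, 219, 227], [209, 213, 190]]
0.482 [[211, 217, 226], [215, 218, 196]]
0.486 [[215, 218, 227], [210, 217, 195]]
0.49 [[213, 219, 227], [212, 219, 195]]
0.494 [[215, 220, 228], [214, 220, 197]]
0.498 [[216, 221, 229], [208, 216, 193]]
0.502 [[212, 218, 226], [175, 172, 156]]
0.506 [[214, 218, 227], [135, 127, 113]]
0.51 [[214, 220, 227], [148, 99, 70]]
0.514 [[214, 220, 226], [176, 115, 73]]
0.518 [[214, 220, 228], [188, 122, 78]]
0.522 [[208, 216, 224], [189, 122, 79]]
0.526 [[214, 220, 227], [183, 123, 75]]
0.53 [[213, 220, 226], [187, 163, 90]]
[ 0.53404426 -0.21892046  0.16998784] [-1.79927330e+02 -1.82703824e-01 -1.68688425e-01]
```

View pics/s2.png

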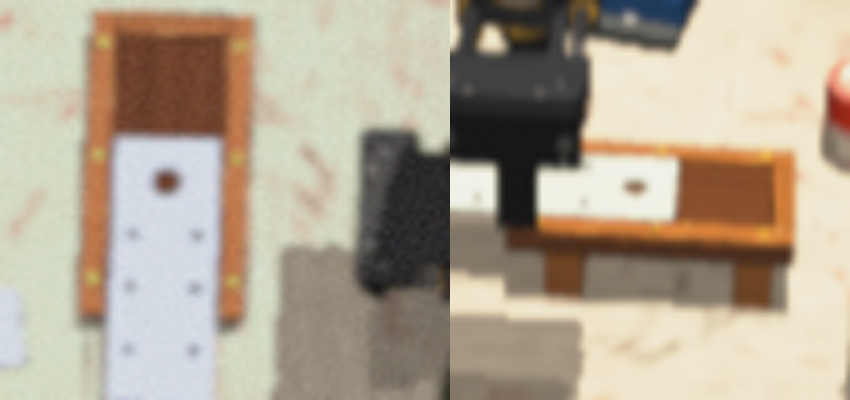

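Both pictures show the plate level, about 49 mm out over the open edge (edge x≈0.510, plate end x≈0.461), with the hole still over the stand. Next the gripper goes over the jutting part.

```bash
python3 - <<'E'
from h import *
print(go([.486,-.028,.10],0.1),env.get_obs()['grip_width'])
E
```

```text
(array([-0.2441, -0.9534,  0.3504]), array([-0.0008, -0.0021, -0.0031])) 0.048308883432488
```

{"api": "apply_moves", "payload": {"moves": [[-0.1, -0.2, 0, -0.001, -0.002, -0.003, 1], [-0.2, -0.45, 0, -0.001, -0.002, -0.003, 1], [-0.24, -0.7, 0, -0.001, -0.002, -0.003, 1], [-0.24, -0.9, 0, -0.001, -0.002, -0.003, 1], [-0.24, -0.953, 0.15, -0.001, -0.002, -0.003, 1], [-0.24, -0.953, 0.35, -0.001, -0.002, -0.003, 1], [-0.24, -0.953, 0.35, -0.001, -0.002, -0.003, 1], [-0.24, -0.953, 0.35, -0.001, -0.002, -0.003, 1], [-0.24, -0.953, 0.35, -0.001, -0.002, -0.003, 1]]}}

```text
time_s: 8.6
tool_pos: [0.4886, -0.0278, 0.1021]
tool_rot: [179.9, -0.2, 0.2]
force: [0.2, 0.0, 0.6]
grip_width: 0.087
grasp_force: 0.0
```

```bash
python3 - <<'E'
from h import *
o=env.get_obs(); print(o['tool_pos'],o['tool_rot'],o['grip_width']);print(go([.486,-.028,.033],0.1))
E
```

```text
[ 0.48857838 -0.02783785  0.10206098] [179.89954908  -0.21968828   0.20720548] 0.08695966286689344
(array([-1.420e-02,  2.000e-04,  3.453e-01]), array([ 0.0012, -0.0026,  0.0012]))
```

{"api": "apply_moves", "payload": {"moves": [[-0.014, 0, 0.1, 0, -0.003, 0, 1], [-0.014, 0, 0.2, 0, -0.003, 0, 1], [-0.014, 0, 0.29, 0, -0.003, 0, 1], [-0.014, 0, 0.345, 0, -0.003, 0, 1], [-0.014, 0, 0.345, 0, -0.003, 0, 1], [-0.014, 0, 0.345, 0, -0.003, 0, 1]]}}

```text
time_s: 9.2
tool_pos: [0.4856, -0.0284, 0.0324]
tool_rot: [179.9, 0.1, 0.2]
force: [0.2, -0.1, -0.2]
grip_width: 0.0873
grasp_force: 0.0
```

{"api": "apply_moves", "payload": {"moves": [[0, 0, 0, 0, 0, 0, 0.7], [0, 0, 0, 0, 0, 0, 0.65], [0, 0, 0, 0, 0, 0, 0.6], [0, 0, 0, 0, 0, 0, 0.6], [0, 0, 0, 0, 0, 0, 0.6]], "grip_force": 45}}

```text
time_s: 9.7
tool_pos: [0.4848, -0.0284, 0.0316]
tool_rot: [179.9, 0.2, 0.2]
force: [-0.3, -0.5, 0.2]
grip_width: 0.0586
grasp_force: 45.0
```

{"api": "apply_moves", "payload": {"moves": [[0, 0, 0, 0, 0, 0, 0.5], [0, 0, -0.02, 0, 0, 0, 0.5], [0, 0, -0.06, 0, 0, 0, 0.5], [0, 0, -0.12, 0, 0, 0, 0.5], [0, 0, -0.2, 0, 0, 0, 0.5], [0, 0, -0.3, 0, 0, 0, 0.5], [0, 0, -0.4, 0, 0, 0, 0.5], [0, 0, -0.4, 0, 0, 0, 0.5], [0, 0, -0.4, 0, 0, 0, 0.5]], "grip_force": 55}}

```text
time_s: 10.6
tool_pos: [0.4852, -0.0282, 0.1119]
tool_rot: [179.9, 0.1, 0.2]
force: [-0.6, -0.3, -1.1]
grip_width: 0.058
grasp_force: 55.0
```

```bash
python3 - <<'E'
from fit2 import *
o=env.get_obs(); print(o['tool_pos'],o['tool_rot'],o['grip_width'],o['force'],o['wrist_torque'],o['grasp_force'])
im=shot('top','lift.png'); sc=shot('scene','lifts.png')
c=proj('top',[o['tool_pos']+[.08,0,.02]])[0].astype(int); d=proj('scene',[o['tool_pos']+[.08,0,.02]])[0].astype(int); print(c,d)
a=cv2.resize(im[c[1]-40:c[1]+40,c[0]-40:c[0]+40],None,fx=5,fy=5,interpolation=cv2.INTER_CUBIC)
b=cv2.resize(sc[d[1]-40:d[1]+40,d[0]-40:d[0]+40],None,fx=5,fy=5,interpolation=cv2.INTER_CUBIC); cv2.imwrite('pics/l.png',np.hstack([a,b])[:,:,::-1])
E
```

```text
[ 0.48518423 -0.0282075   0.11190239] [1.79870722e+02 1.03523433e-01 1.86650990e-01] 0.05796046761910086 [-0.57634442 -0.32413624 -1.09104437] [ 0.01567833  0.08963624 -0.03789877] 54.95914936065674
[286 232] [324 211]
```

View pics/l.png

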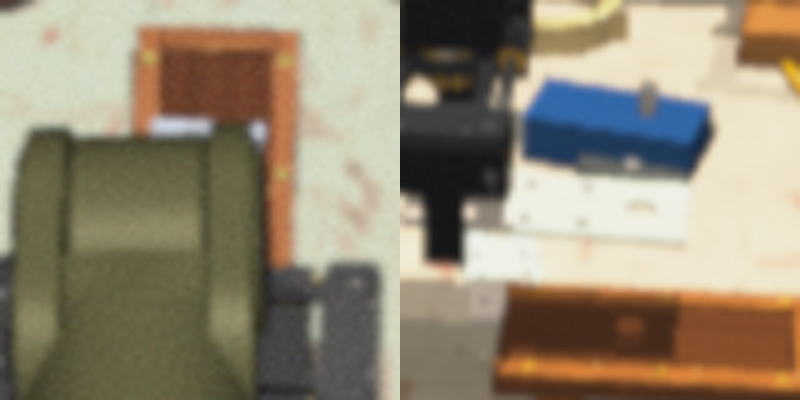

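Held and clear of the stand. The top view is blocked by the arm; in the scene view the plate spans crop px (505,175)-(688,240) with the hole near (641,207). I'll check that for droop.

```bash
python3 - <<'E'
from fit2 import *
p=env.get_obs()['tool_pos']
im=cv2.imread('pics/lifts.png')[:,:,::-1]
for dr in (0,2,4,6,8):
    a=np.radians(dr); g=np.array([.4852,-.0282,.1119+.0182])
    pt=lambda x,y,z=0: g+[(x+.05)*np.cos(a)+z*np.sin(a),y,-(x+.05)*np.sin(a)+z*np.cos(a)]
    q=proj('scene',[pt(.05,0,.003),pt(.075,-.03,.0),pt(.075,.03,.003),pt(-.03,-.03,0)]); print(dr,((q-[284,171])*5+[400,0]).round(0).tolist())
E
```

```text
0 [[641.0, 201.0], [685.0, 238.0], [690.0, 175.0], [485.0, 228.0]]
2 [[640.0, 207.0], [685.0, 245.0], [690.0, 182.0], [485.0, 230.0]]
4 [[640.0, 213.0], [684.0, 252.0], [689.0, 189.0], [485.0, 231.0]]
6 [[640.0, 218.0], [683.0, 259.0], [688.0, 196.0], [485.0, 232.0]]
8 [[639.0, 224.0], [682.0, 266.0], [687.0, 203.0], [485.0, 233.0]]
```

```bash
python3 - <<'E'
from fit2 import *
for v in ([.5767,.2497,np.radians(-13.5)],[.5767,.246,np.radians(-13.5)]):
    q=proj('scene',quadT(v,np.array([[-.075,.027,.034],[.035,.027,.034],[.035,-.027,.034],[-.075,-.027,.034],[0,0,.058],[0,0,.034]])))
    print(((q-[300,173])*8+[400,0]).round(0).tolist())
    q=proj('top',quadT(v,np.array([[-.075,.027,.034],[.035,.027,.034],[.035,-.027,.034],[-.075,-.027,.034],[0,0,.058],[0,0,.034]])))
    print(((q-[165,212])*8).round(0).tolist())
# scene stand check: back corners etc via template initial pose
q=proj('scene',quadT([.5911,-.028,0],np.array([[-.075,.03,.052],[.075,.03,.052],[.075,-.03,.052],[-.075,-.03,.052],[.05,0,.05]])));print(q.round(1).tolist())
s=cv2.imread('pics/scene0.png'); a=cv2.resize(s[215:265,295:375],None,fx=8,fy=8,interpolation=cv2.INTER_CUBIC)
for c in q: cv2.circle(a,tuple(int(round(t)) for t in (c-[295,215])*8+4),2,(0,0,255),-1)
s2=s[173:223,300:350]; b=cv2.resize(s2,None,fx=8,fy=8,interpolation=cv2.INTER_CUBIC); b=cv2.copyMakeBorder(b,0,0,0,240,cv2.BORDER_CONSTANT)
q=proj('scene',quadT([.5767,.2497,np.radians(-13.5)],np.array([[-.075,.027,.034],[.035,.027,.034],[.035,-.027,.034],[-.075,-.027,.034],[0,0,.058],[0,0,.034]])))
for c in q: cv2.circle(b,tuple(int(round(t)) for t in (c-[300,173])*8+4),2,(0,0,255),-1)
cv2.imwrite('pics/chk.png',cv2.resize(np.vstack([a,b]),(480,600)))
E
```

```text
[[503.0, 101.0], [769.0, 144.0], [732.0, 208.0], [461.0, 163.0], [666.0, 107.0], [665.0, 162.0]]
[[66.0, 348.0], [160.0, 53.0], [304.0, 92.0], [212.0, 387.0], [186.0, 153.0], [203.0, 165.0]]
[[503.0, 106.0], [769.0, 148.0], [732.0, 213.0], [460.0, 168.0], [666.0, 112.0], [664.0, 166.0]]
[[77.0, 348.0], [171.0, 53.0], [315.0, 92.0], [222.0, 388.0], [196.0, 153.0], [213.0, 166.0]]
[[307.0, 229.8], [361.2, 232.3], [361.0, 244.4], [305.2, 241.7], [351.9, 238.5]]
```

View pics/chk.png

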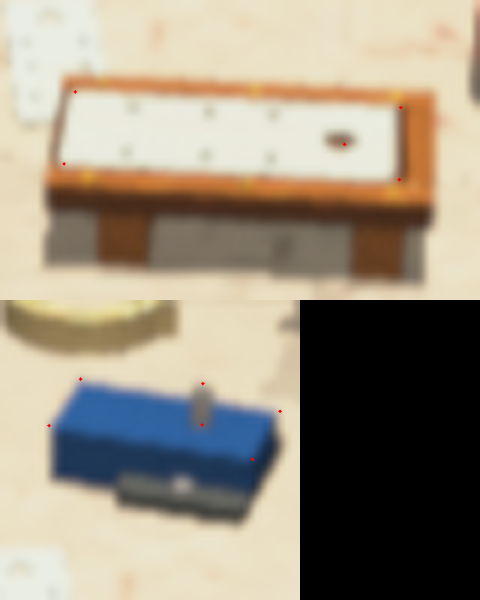

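```bash
python3 - <<'E'
from h import *
s,t=go([.4784,.2712,.112],-13.3); print(s,t)
E
```

```text
[-0.024  -1.4968 -0.0091] [0.0013 0.0028 0.1569]
```

{"api": "apply_moves", "payload": {"moves": [[0, -0.05, 0, 0, 0, 0.01, 0.5], [0, -0.15, 0, 0, 0, 0.03, 0.5], [0, -0.3, 0, 0, 0, 0.05, 0.5], [0, -0.45, 0, 0, 0, 0.07, 0.5], [0, -0.6, 0, 0, 0, 0.09, 0.5], [-0.01, -0.75, 0, 0, 0, 0.11, 0.5], [-0.01, -0.88, 0, 0, 0, 0.13, 0.5], [-0.02, -0.96, 0, 0, 0, 0.15, 0.5], [-0.024, -1, 0, 0, 0.002, 0.157, 0.5], [-0.024, -1, 0, 0, 0.002, 0.157, 0.5]]}}

```text
time_s: 11.7
tool_pos: [0.4786, 0.1728, 0.1103]
tool_rot: [179.9, 0.1, -13.2]
force: [0.2, 0.3, -1.6]
grip_width: 0.0584
grasp_force: 55.0
```

```bash
python3 - <<'E'
from h import *
o=env.get_obs(); print(o['tool_pos'],o['tool_rot'],o['grip_width'])
print(go([.4784,.2712,.075],-13.3))
E
```

```text
[0.47855202 0.17275979 0.110318  ] [ 1.79882462e+02  6.46129682e-02 -1.31569332e+01] 0.058440398306859785
(array([-0.1126, -0.4795,  0.1757]), array([0.0014, 0.0008, 0.0017]))
```

{"api": "apply_moves", "payload": {"moves": [[-0.02, -0.05, 0, 0.001, 0.001, 0.002, 0.5], [-0.05, -0.17, 0, 0.001, 0.001, 0.002, 0.5], [-0.08, -0.31, 0, 0.001, 0.001, 0.002, 0.5], [-0.1, -0.42, 0, 0.001, 0.001, 0.002, 0.5], [-0.113, -0.48, 0.05, 0.001, 0.001, 0.002, 0.5], [-0.113, -0.48, 0.15, 0.001, 0.001, 0.002, 0.5], [-0.113, -0.48, 0.23, 0.001, 0.001, 0.002, 0.5], [-0.113, -0.48, 0.26, 0.001, 0.001, 0.002, 0.5], [-0.113, -0.48, 0.26, 0.001, 0.001, 0.002, 0.5], [-0.113, -0.48, 0.26, 0.001, 0.001, 0.002, 0.5]]}}

```text
time_s: 12.7
tool_pos: [0.4801, 0.2701, 0.0593]
tool_rot: [180.0, -0.1, -13.5]
force: [0.4, 0.7, -1.4]
grip_width: 0.058
grasp_force: 55.0
```

```bash
python3 - <<'E'
from h import *
o=env.get_obs(); p=o['tool_pos'];print(p,o['tool_rot'],o['grip_width'],o['force'])
print(go([.4784,.2712,.055],-13.3))
im=shot('top','hov.png'); sc=shot('scene','hovs.png')
a=cv2.resize(im[205:265,155:215],None,fx=6.67,fy=6.67,interpolation=cv2.INTER_CUBIC)
b=cv2.resize(sc[165:225,295:355],None,fx=6.67,fy=6.67,interpolation=cv2.INTER_CUBIC); cv2.imwrite('pics/hv.png',np.hstack([a,b])[:,:,::-1])
y=np.radians(o['tool_rot'][2]); X=lambda l,w,z:p+[l*np.cos(y)-w*np.sin(y),l*np.sin(y)+w*np.cos(y),z]
for n,of,k in(('top',[155,205],0),('scene',[295,165],400)):
    q=proj(n,[X(.1008,0,.021),X(.1258,-.03,.021),X(.1258,.03,.021),X(.0,-.03,.018)]); print(n,((q-of)*6.67+[k,0]).round(0).tolist())
E
```

```text
[0.48005064 0.27012825 0.05926912] [ 1.79994648e+02 -1.39728802e-01 -1.35297117e+01] 0.05796825883504896 [ 0.40217744  0.73026356 -1.40399741]
(array([-0.0093, -0.0033,  0.0213]), array([ 0.0001, -0.0016, -0.0027]))
top [[216.0, 161.0], [303.0, 122.0], [165.0, 85.0], [213.0, 415.0]]
scene [[659.0, 103.0], [693.0, 141.0], [729.0, 83.0], [431.0, 105.0]]
```

View pics/hv.png

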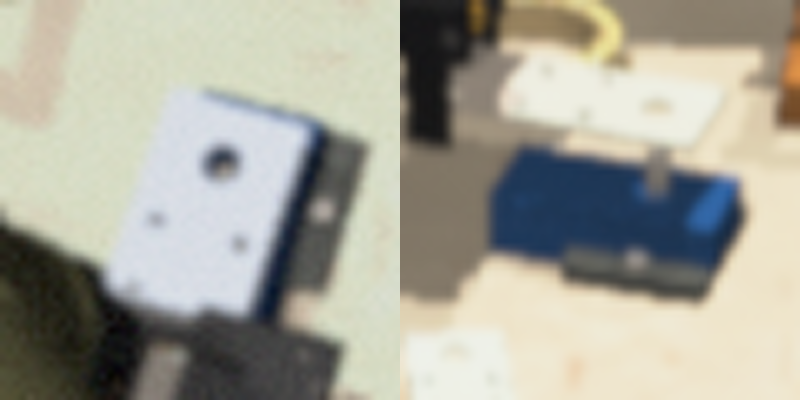

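The hover pictures show the plate level just above the pin. The hole is near top crop px (222,162), with the bright pin tip showing through its lower right. I'll measure hole against pin in the same camera.

```bash
python3 - <<'E'
from fit2 import *
def cen(im,c,r,thr,dark=True):
    g=im.astype(float).min(2) if dark else im
    yy,xx=np.mgrid[c[1]-r:c[1]+r+1,c[0]-r:c[0]+r+1]; k=g[c[1]-r:c[1]+r+1,c[0]-r:c[0]+r+1]; w=np.clip(thr-k,0,None)
    w*=((xx-c[0])**2+(yy-c[1])**2<=(r+.5)**2); return [(w*xx).sum()/w.sum(),(w*yy).sum()/w.sum()]
p=env.get_obs()['tool_pos']
im=cv2.imread('pics/hov.png')[:,:,::-1]; h=cen(im,(188,229),5,190); print(h,onz('top',[h],p[2]+.0197))
sc=cv2.imread('pics/hovs.png')[:,:,::-1]; h=[295+258/6.67,165+105/6.67]; print(h,onz('scene',[h],p[2]+.0212))
im0=cv2.imread('pics/top0.png')[:,:,::-1].astype(int)
print('sat(low = pin)'); S=(im0.max(2)-im0.min(2))
print(S[227:237,183:197]); 
w=np.clip(70-S,0,None)[228:236,184:194]; yy,xx=np.mgrid[228:236,184:194]; c=[(w*xx).sum()/w.sum(),(w*yy).sum()/w.sum()]; print(c,onz('top',[c],.047))
v,f,s=tplfit('top',im,[.5287,.256,np.radians(-13.5)],p[2]+.021); print(v,f,s)
E
```

```text
[np.float64(187.641425389755), np.float64(228.74610244988864)] [[0.57918127 0.24608338 0.07943417]]
[333.6806596701649, 180.74212893553224] [[0.57765369 0.24364589 0.08093417]]
sat(low = pin)
[[69 79 86 87 84 87 82 86 93 87 85 85 89 85]
 [74 84 85 85 77 68 70 75 84 87 85 87 88 85]
 [78 86 88 73 48 27 24 46 66 82 87 88 87 86]
 [77 87 84 66 23  3  6 12 37 68 88 86 90 88]
 [80 83 84 62 19  4  9  5 14 51 77 88 91 88]
 [86 89 86 74 38  6  3  5 12 48 78 86 89 93]
 [86 86 88 83 69 38 16 16 33 60 82 90 86 88]
 [88 86 87 87 82 67 50 51 61 78 86 89 89 90]
 [86 88 86 89 87 83 83 78 83 93 88 89 88 87]
 [87 86 87 87 88 87 87 85 85 86 89 87 90 90]]
[np.float64(189.16989914662528), np.float64(231.21567106283942)] [[0.5784235  0.24990176 0.047     ]]
[ 0.5550405   0.25169394 -0.28164623] 469.4097595214844 708.0
```

{"api": "apply_moves", "payload": {"moves": [[-0.01, -0.008, 0.02, 0, -0.001, -0.001, 0.5], [-0.01, -0.008, 0.05, 0, -0.001, -0.001, 0.5], [-0.01, -0.008, 0.07, 0, -0.001, -0.001, 0.5], [-0.01, -0.008, 0.07, 0, -0.001, -0.001, 0.5], [-0.01, -0.008, 0.07, 0, -0.001, -0.001, 0.5]]}}

```text
time_s: 13.3
tool_pos: [0.4778, 0.2723, 0.0446]
tool_rot: [180.0, 0.0, -13.4]
force: [0.1, -0.2, -1.3]
grip_width: 0.058
grasp_force: 55.0
```

```bash
python3 - <<'E'
from h import *
o=env.get_obs(); p=o['tool_pos'];print(p,o['tool_rot'],o['force'])
im=shot('top','hov2.png'); sc=shot('scene','hovs2.png')
a=cv2.resize(im[215:245,172:202],None,fx=13.3,fy=13.3,interpolation=cv2.INTER_CUBIC)
b=cv2.resize(sc[170:210,305:345],None,fx=10,fy=10,interpolation=cv2.INTER_CUBIC)[:399,:399]; cv2.imwrite('pics/hv2.png',np.hstack([a[:399,:399],b])[:,:,::-1])
E
```

```text
[0.47784952 0.27233317 0.04459762] [ 1.79961377e+02  1.12427808e-03 -1.33841907e+01] [ 0.13486347 -0.20826373 -1.29411926]
```

View pics/hv2.png

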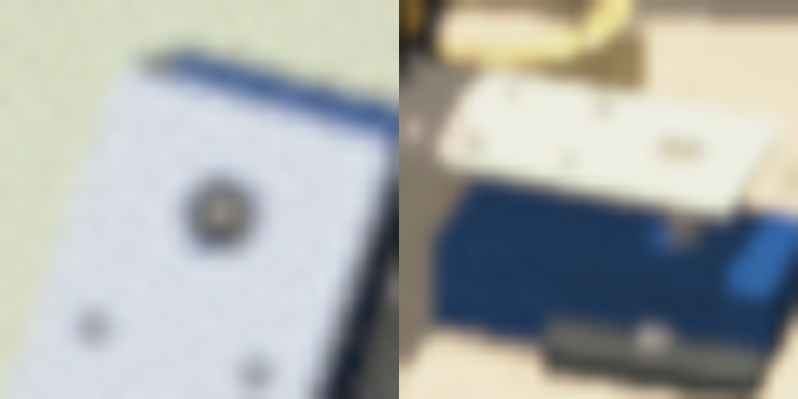

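Top view: the pin tip at crop px (224,212) sits centred in the hole at (220,212). Going down.

{"api": "apply_moves", "payload": {"moves": [[0, 0.002, 0.02, 0, 0, 0, 0.5], [0, 0.002, 0.04, 0, 0, 0, 0.5], [0, 0.002, 0.06, 0, 0, 0, 0.5], [0, 0.002, 0.06, 0, 0, 0, 0.5]]}}

```text
time_s: 13.8
tool_pos: [0.4781, 0.2722, 0.0325]
tool_rot: [180.0, -0.0, -13.4]
force: [1.0, 0.5, -0.4]
grip_width: 0.0579
grasp_force: 54.9
```

{"api": "apply_moves", "payload": {"moves": [[0, 0, 0.015, 0, 0, 0, 0.5], [0, 0, 0.03, 0, 0, 0, 0.5], [0, 0, 0.045, 0, 0, 0, 0.5], [0, 0, 0.055, 0, 0, 0, 0.5], [0, 0, 0.055, 0, 0, 0, 0.5]]}}

```text
time_s: 14.3
tool_pos: [0.4784, 0.2725, 0.0219]
tool_rot: [-180.0, -0.1, -13.4]
force: [2.4, 1.6, 0.8]
grip_width: 0.0581
grasp_force: 54.9
```

{"api": "apply_moves", "payload": {"moves": [[0.002, 0, 0.01, 0, 0, 0, 0.5], [0.002, 0, 0.02, 0, 0, 0, 0.5], [0.002, 0, 0.02, 0, 0, 0, 0.5]]}}

```text
time_s: 14.6
tool_pos: [0.4786, 0.2722, 0.0178]
tool_rot: [-180.0, -0.1, -13.4]
force: [2.9, 4.0, 1.1]
grip_width: 0.0578
grasp_force: 54.9
```

{"api": "apply_moves", "payload": {"moves": [[0, 0, 0.005, 0, 0, 0, 0.5], [0, 0, 0.005, 0, 0, 0, 0.5]]}}

```text
time_s: 14.8
tool_pos: [0.4786, 0.2721, 0.017]
tool_rot: [-180.0, -0.1, -13.4]
force: [2.9, 2.5, 0.5]
grip_width: 0.058
grasp_force: 54.9
```

{"api": "apply_moves", "payload": {"moves": [[0.003, -0.003, 0.005, 0, 0, 0, 0.5], [0.003, -0.003, 0.005, 0, 0, 0, 0.5]]}}

```text
time_s: 15.0
tool_pos: [0.4788, 0.2723, 0.0158]
tool_rot: [179.9, 0.0, -13.4]
force: [1.1, 2.4, 1.7]
grip_width: 0.0581
grasp_force: 54.9
```

{"api": "apply_moves", "payload": {"moves": [[0, 0, 0.005, 0, 0, 0, 0.5], [0, 0, 0.005, 0, 0, 0, 0.5]]}}

```text
time_s: 15.2
tool_pos: [0.4788, 0.2723, 0.0154]
tool_rot: [179.9, -0.0, -13.4]
force: [-0.3, 1.1, 5.6]
grip_width: 0.0581
grasp_force: 54.9
```

{"api": "apply_moves", "payload": {"moves": [[0, 0, 0.003, 0, 0, 0, 0.5], [0, 0, 0.003, 0, 0, 0, 0.68], [0, 0, 0.003, 0, 0, 0, 0.72], [0, 0, 0.003, 0, 0, 0, 0.8], [0, 0, 0.003, 0, 0, 0, 1], [0, 0, 0.003, 0, 0, 0, 1], [0, 0, 0.003, 0, 0, 0, 1]]}}

```text
time_s: 15.9
tool_pos: [0.4787, 0.272, 0.0139]
tool_rot: [179.9, 0.0, -13.4]
force: [0.1, 0.2, 0.2]
grip_width: 0.0836
grasp_force: 0.0
```

{"api": "apply_moves", "payload": {"moves": [[0, 0, -0.05, 0, 0, 0, 1], [0, 0, -0.15, 0, 0, 0, 1], [0, 0, -0.35, 0, 0, 0, 1], [0, 0, -0.6, 0, 0, 0, 1], [-0.1, 0.2, -0.8, 0, 0, 0, 1], [-0.1, 0.45, -0.8, 0, 0, 0, 1], [-0.1, 0.7, -0.8, 0, 0, 0, 1], [-0.1, 0.9, -0.8, 0, 0, 0, 1], [-0.1, 0.9, -0.8, 0, 0, 0, 1]]}}

```text
time_s: 16.8
tool_pos: [0.4168, 0.0955, 0.1747]
tool_rot: [179.7, -0.1, -13.9]
force: [-0.3, -0.5, -0.8]
grip_width: 0.0869
grasp_force: 0.0
```

```bash
python3 - <<'E'
from h import *
o=env.get_obs(); print(o['tool_pos'],o['force'],o['time_s'])
im=shot('top','fin.png'); sc=shot('scene','fins.png')
a=cv2.resize(im[205:265,155:215],None,fx=6.67,fy=6.67,interpolation=cv2.INTER_CUBIC)
b=cv2.resize(sc[165:225,290:350],None,fx=6.67,fy=6.67,interpolation=cv2.INTER_CUBIC); cv2.imwrite('pics/fz.png',np.hstack([a,b])[:,:,::-1])
for t,z in(('red_pot',.05),('jar',.09)): print(t,onz('top',[boxes_of('top',t)[0]['location']],z)[0] if boxes_of('top',t) else None)
E
```

```text
[0.41683673 0.09546142 0.17474933] [-0.32629276 -0.51304748 -0.83171886] 16.8
red_pot [0.7211334  0.09585419 0.05      ]
jar [ 0.72457689 -0.13755089  0.09      ]
```

View pics/fz.png

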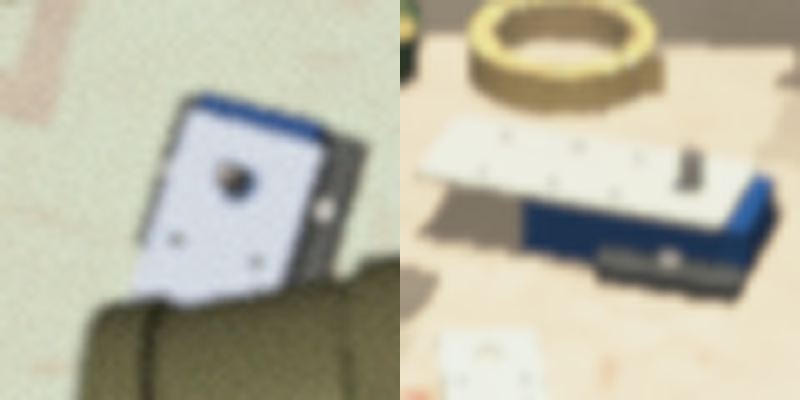

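The plate lies flat on the block with the pin standing up through its hole (pin at scene crop px (690,170)) and its plain end jutting over at the left. One quick check that the bystanders haven't moved, then hand in.

```bash
python3 - <<'E'
from h import *
a=cv2.imread('pics/scene0.png',0).astype(np.float32);b=cv2.imread('pics/fins.png',0).astype(np.float32)
ok=True
for t,(c,r,s) in dict(pot=(384,222,14),jar=(390,266,20),measure=(253,303,18),driver=(220,365,35)).items():
    d=cv2.matchTemplate(b[r-s-8:r+s+8,c-s-8:c+s+8],a[r-s:r+s,c-s:c+s],cv2.TM_CCOEFF_NORMED); m=cv2.minMaxLoc(d); print(t,m[1],np.array(m[3])-8); ok&=tuple(m[3])==(8,8)
if ok: print(env.sign_off())
E
```

```text
pot 0.9998900890350342 [0 0]
jar 0.9999067187309265 [0 0]
measure 0.9989194869995117 [0 0]
driver 0.9997512102127075 [0 0]
the job is handed in; nothing more can be done
None
```

The template lies flat on the blue jig with its hole down over the pin and lying along the block; before and after pictures show the pot, jar, tape measure and screwdriver unmoved, and I handed the job in at about 17 s.

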